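# Check pull on the bench spring gauge

### The arm

A 7-joint arm with a two-finger parallel gripper is mounted at the origin on the work surface. World frame = base frame: x ahead of the robot, y to its left, z up, the work surface at z = 0. Lengths are in m, angles in rad, forces in N, time in s.
With the tool pointing down it reaches from about 0.35 to 0.9 m from the base axis. Payload 8.1 kg.
Tool frame: the origin (TCP) lies at the very end of the fingers, on their centre line; the grasp point (between the pads) lies 19 mm behind it; y points along the fingers, x is the direction in which the jaws open and shut, and the axes are right-handed (so a half turn about y gives the same grasp; the last joint's range is limited). The gripper opens to 92 mm and grips with 3 to 60 N. Pads are 19 mm wide; open, the fingers measure 130 mm over their backs; the gripper's body (75 mm by 190 mm) begins 47 mm behind the grasp point.
Start: joints at [1.215, 0.434, 0.025, 1.573, -0.012, 1.134, -0.075], TCP at [0.156, -0.605, 0.227] pointing down, gripper open.
Joint ranges: [-2.62, 2.62], [-0.44, 2.09], [-1.27, 1.32], [0.08, 2.57], [-1.32, 4.46], [0.12, 2], [-2.74, 2.74]. Speed limits (rad/s): [2.22, 2.22, 3.01, 3.01, 3.14, 3.14, 3.14].

### API

Orientations are given as a rotation vector (axis times angle).
In Python, from cell import arm, imaging gives the robot as it stands. The module is installed in compiled form; this text tells all that it offers.
- The arm moves only by the tool send_rows, never from a script. Its argument "steps" is a list of rows, each a list of 5 numbers: the opening, from 0 (shut) to 1 (fully open), then the shift along the tool's x, y, z in cm, then the turn about the tool's y in rad. In form: [[jaw, x, y, z, roll], ...]. A call has 1 to 20 rows; each row is the pose to reach, as a shift and turn from the pose commanded when the call began, along the tool's axes at that moment; what a row does not reach only later rows make up. A row lasts 1/8 s, in which the tool goes at most 62.5 mm and 10.7 degrees, less where a joint would pass 70% of its speed; a pose out of reach is approached as far as the arm can. A call with a gripper value outside its range is refused whole. The fingers move at their own pace and stop on an object; "squeeze" is the grip in N (left out, the last holds). Time passes only in rows, so rows that repeat a pose let the fingers close. It gives the time, the measured TCP pose, the force and the opening at its end, in the units of the state.
- arm.observe(): the state, without advancing time (a new reading comes with each control period).
- imaging.get_image(name): name is "scene" or "side" or "wrist"; returns the picture (384x512x3 uint8, blue, green, red); there is no depth.
- imaging.camera_params(name): a dict with "camera_matrix" (3x3 intrinsics, pixels), "position" and "orientation" of the camera in the world; the wrist camera has in their place "mount" (4x4, takes a point from camera to tool coordinates, whose origin is the TCP and whose axes are the tool frame's). Camera axes: x right, y down, z forward; pixel columns grow to the right and rows downward; lengths in m; the calibration is good to about 2 mm. A picture is of the moment at which its call begins: read the wrist's pose just before it. camera_params takes no time and is no camera call.
- arm.sign_off(): hands the job in, once; it reports no verdict.
The state is a dict: "clock": time; "joints": joint angles; "dq": joint speeds; "joint_efforts": joint torques, N m; "position": TCP position; "ee_rot": TCP orientation; "force": force on the tool from outside, world axes, zero at the start; "ft_torque": the same for the moment, N m; "width": opening from 0.0 (shut) to 1.0 (fully open).
Only numpy, scipy, OpenCV 4.12 (cv2) and the standard library are available. Lean on these libraries where they do the work, as an engineer would, in place of code of your own. Each camera call takes 0.05 s, during which the arm holds its last target.

### The job

The bench pull gauge needs its check pull. Slide the loose rider in the groove all the way back against the steel flag (slide fully home), then pull the gauge out by its black T-handle so that the flag carries the rider along until the rider's leading end is level with the index clamp, and hold it there, still, for two seconds. Then ease the handle back fully home without letting it snap, so that the rider is left standing at the index, let go, and leave the things lying round the gauge where they are.

Things in the scene. Friction and masses are not known exactly. Their poses are not given: they have to be found in the camera images.
- gauge: Bench pull gauge, fixed: aluminium base plate 355 x 165 x 12 mm. Origin: on the table at mid length (plate x -178 to +178, y -77 to +87). x axis = pull direction, y across, z up. White spring barrel, 42 mm diameter, top 66 mm above the table, at y -35 from x -177 to -54. A groove for the rider runs along x at y +50.
- groove_end (a point): Outer end of the groove, middle of its floor, at x +170, y +50, z +12 in the gauge's frame (axes as the gauge's). The groove runs from here back to x -65, open above, 29 mm wide between walls 8 mm thick whose tops are 26 mm above the table; the wall at larger y has scale ticks every 10 mm. A stop as high as the walls closes this end.
- pull_slide (a joint): Travel of the sprung slide in m: 0 = fully home against its stop, up to 0.11, along the gauge's +x. The spring pulls home with about 4 N at 0, rising 0.7 N per 10 mm (10 N at 85 mm); let go, it snaps back. It carries the T-handle and a flag, a steel plate standing in the groove that pushes the rider outward (+x) but does not draw it back.
- handle (a point): Centre of the slide's T-handle: black round bar, 16 mm diameter, 66 mm long along the gauge's y, 85 mm above the table, on a 14 mm post; the 10 mm pull rod runs back (-x) from the post's foot, 45 mm above the table. At x +45, y -35 in the gauge's frame when home. Moves with the slide; axes as the gauge's.
- flag_face (a point): Middle of the flag's pushing face (22 mm wide, from 15 to 38 mm above the table), which looks to the gauge's +x; at x -35, y +50 in the gauge's frame when the slide is home. Moves with the slide; axes as the gauge's.
- rider: Loose steel rider in the groove: foot 90 x 26 x 16 mm (x, y, z), with an upright 16 x 16 mm fin in its middle rising to 54 mm above its underside (66 mm above the table). Origin: centre of underside; x axis = pull direction. About 0.16 kg; stays where left. Starts far out. Fully back against the flag with the slide home, its origin is at x +10 in the gauge's frame.
- rider_front (a point): Middle of the top edge of the rider's leading end face (+x end of its foot), 45 mm ahead of the rider's origin: this end must come level with the index.
- index: Index clamp: small dark saddle fixed on the groove's outer wall, with a black rib 3 mm thick across it, rising to 37 mm above the table. Origin: on the wall's top, mid-rib; x axis = pull direction. The mark is met when the rider's leading end has the same x as this origin. It does not move in use; its place varies (45 to 75 mm of slide travel).
- slide_tray: White slide tray, 78 x 195 x 18 mm, with glass slides, lying beyond the handle end of the gauge. To be left alone. Origin: centre of underside.
- jar: Closed specimen jar, 60 mm diameter, 85 mm tall, standing near the gauge on the groove side. To be left alone. Origin: centre of underside.
- screwdriver: Screwdriver 190 mm long lying beside the gauge on the barrel side. To be left alone. Origin: its underside.
- eyepiece: Black microscope eyepiece, 38 mm diameter, 62 mm tall, standing behind the barrel end of the gauge. To be left alone. Origin: centre of underside.
Things that resemble listed ones, but are neither listed nor needed, are in the scene too. There is more than one size of the rider; the one meant has the size given above.

How it is judged:
By the outcome, as a careful person would: the job done as asked, in the order asked, and still so for the second after the job is handed in, with the robot touching nothing.
It also fails if it takes over 54 s, if anything falls off the work surface, if the arm or the gripper's body presses on something with over 40 N, if the wrist force passes 120 N, or if a joint passes its speed limit or range.

## Working session

There is one attempt and no reset: what is moved stays moved. The work goes in short steps, Python scripts to look and compute and a tool call to move; the robot and the scene stay as the last step left them, time stands still between calls to the robot, and variables do not carry over. Pictures are saved under pics/ and viewed, and the job is handed in when it is done.

Besides the shell and the picture viewer there is one more tool, called after "Emit:" by a JSON object that holds its "op" and its "data", one argument or row to a line. send_rows: Moves the arm, as the interface text tells. Its arguments: {"type":"object","properties":{"steps":{"type":"array","items":{"type":"array","items":{"type":"number"}}},"squeeze":{"type":"number"}},"required":["steps"]}

```bash
mkdir -p pics; ls; python3 - <<'E'
from cell import arm, imaging
import cv2, numpy as np
print(arm.observe())
for n in ("scene","side","wrist"):
    im=imaging.get_image(n); cv2.imwrite(f"pics/{n}0.png",im)
    print(n,imaging.camera_params(n))
E
```

```text
pics
{'clock': 0.0, 'joints': array([ 1.21539056,  0.43524088,  0.02499498,  1.5740694 , -0.01158255,
        1.133986  , -0.07511486]), 'dq': array([-0.00028629, -0.00072916, -0.00088901, -0.00043283, -0.0015903 ,
       -0.00020276,  0.00203116]), 'joint_efforts': array([ 7.52431934e-04, -6.67855024e+01,  9.85053889e-01, -3.14446843e+01,
       -6.07490167e-02,  4.30946262e-02,  1.50095930e-04]), 'position': array([ 0.15613048, -0.60467555,  0.22594482]), 'ee_rot': array([-1.31736061,  1.02202737, -1.01981374]), 'force': array([-0.5531983 , -0.18228975,  0.01807489]), 'ft_torque': array([ 0.02393297,  0.03310145, -0.04099244]), 'width': 0.9976682580095408}
scene {'camera_matrix': array([[480.28866747,   0.        , 248.92403921],
       [  0.        , 480.28866747, 190.78999714],
       [  0.        ,   0.        ,   1.        ]]), 'position': array([ 1.20904592, -0.52763247,  0.68970535]), 'orientation': array([-2.05064328, -0.79341338,  0.43838775])}
side {'camera_matrix': array([[489.76018413,   0.        , 256.25926996],
       [  0.        , 489.76018413, 197.59352928],
       [  0.        ,   0.        ,   1.        ]]), 'position': array([0.32433769, 1.00143867, 0.8263052 ]), 'orientation': array([-0.39088204,  2.68979181, -1.29340363])}
wrist {'camera_matrix': array([[284.58159791,   0.        , 257.14446435],
       [  0.        , 284.58159791, 194.99577105],
       [  0.        ,   0.        ,   1.        ]]), 'mount': array([[ 9.99999824e-01,  4.18531671e-04,  4.20908754e-04,
         4.54477484e-04],
       [-2.89158450e-04, -2.75789569e-01,  9.61217993e-01,
        -1.58327133e-01],
       [ 5.18382416e-04, -9.61217945e-01, -2.75789399e-01,
         7.48004573e-02],
       [ 0.00000000e+00,  0.00000000e+00,  0.00000000e+00,
         1.00000000e+00]])}
```

View pics/scene0.png

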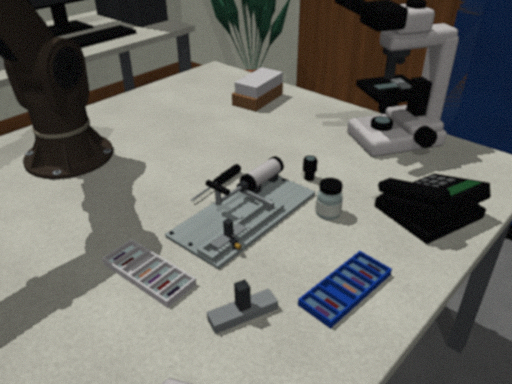

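View pics/side0.png

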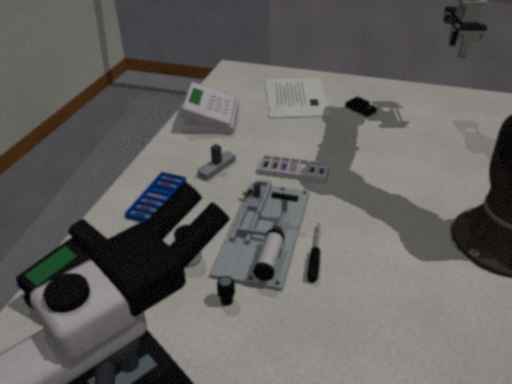

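View pics/wrist0.png

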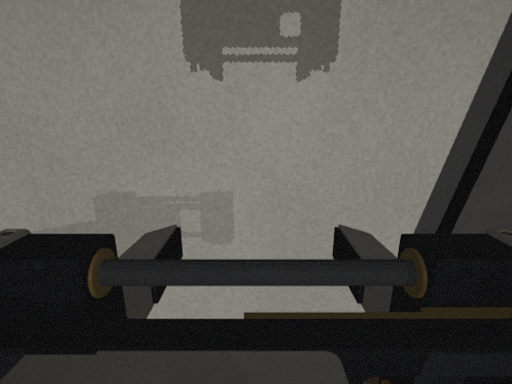

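```bash
cat > h.py <<'E'
import numpy as np, cv2
from scipy.spatial.transform import Rotation as R
from cell import arm, imaging
def cam(n, st=None):
    p=imaging.camera_params(n); K=p['camera_matrix']
    if 'mount' in p:
        M=p['mount']; Rt=R.from_rotvec(st['ee_rot']).as_matrix()
        return K, Rt@M[:3,:3], Rt@M[:3,3]+st['position']
    return K, R.from_rotvec(p['orientation']).as_matrix(), np.array(p['position'])
def ray(c,uv):
    K,Rm,t=c; d=Rm@np.linalg.solve(K,[uv[0],uv[1],1.]); return t,d/np.linalg.norm(d)
def onz(c,uv,z):
    t,d=ray(c,uv); return t+d*(z-t[2])/d[2]
def tri(c1,u1,c2,u2):
    t1,d1=ray(c1,u1);t2,d2=ray(c2,u2)
    s=np.linalg.lstsq(np.stack([d1,-d2],1),t2-t1,rcond=None)[0]
    a,b=t1+s[0]*d1,t2+s[1]*d2; return (a+b)/2,np.linalg.norm(a-b)
def proj(c,P):
    K,Rm,t=c; q=K@(Rm.T@(np.array(P)-t)); return q[:2]/q[2]
def crop(im,x,y,w,h,s,fn):
    cv2.imwrite(fn,cv2.resize(im[y:y+h,x:x+w],None,fx=s,fy=s,interpolation=cv2.INTER_CUBIC))
E
python3 - <<'E'
from h import *
crop(cv2.imread('pics/scene0.png'),155,145,195,150,4,'pics/sc1.png')
crop(cv2.imread('pics/side0.png'),190,150,150,150,4,'pics/si1.png')
E
```

```text
(no output)
```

View pics/sc1.png

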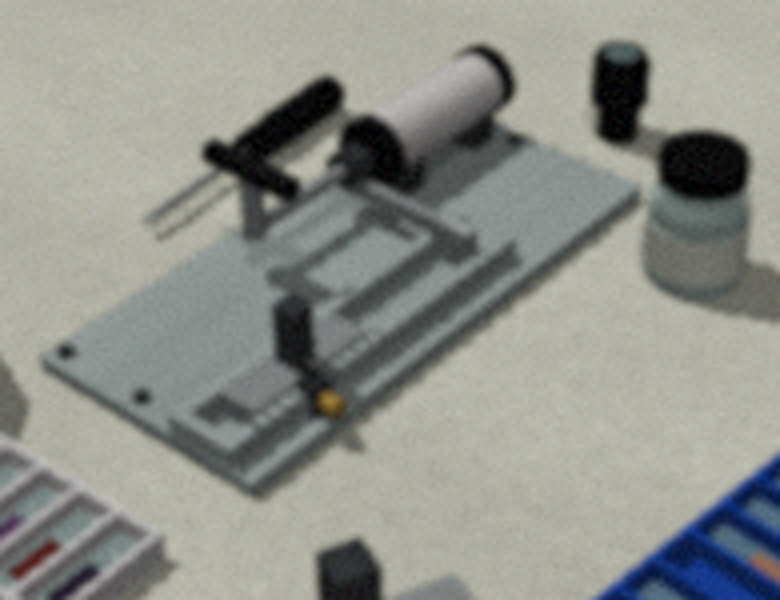

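View pics/si1.png

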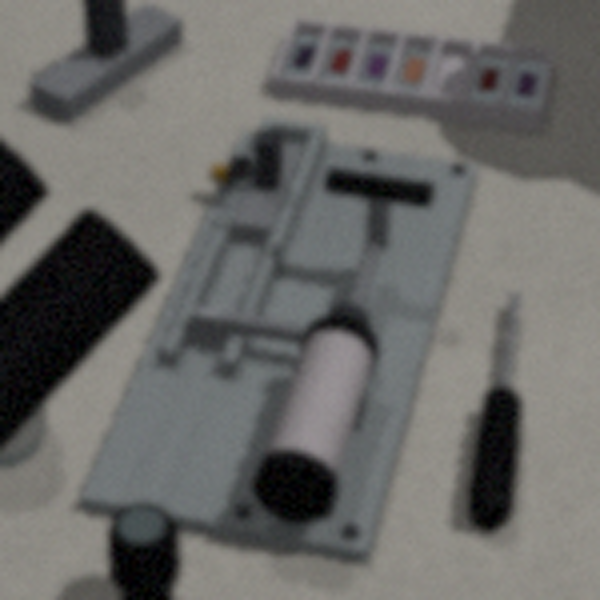

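```bash
python3 - <<'E'
from h import *
S=cam('scene');D=cam('side')
s=lambda x,y:(155+(x+.5)/4-.5,145+(y+.5)/4-.5)
d=lambda x,y:(190+(x+.5)/4-.5,150+(y+.5)/4-.5)
A=onz(S,s(42,356),.012);B=onz(S,s(258,487),.012);C=onz(S,s(640,190),.012)
print('scene',A,B,C,np.linalg.norm(A-B),np.linalg.norm(B-C))
E_=onz(D,d(475,168),.012);F=onz(D,d(368,552),.012);G=onz(D,d(85,505),.012)
print('side',E_,F,G,np.linalg.norm(E_-F),np.linalg.norm(G-F))
x=(B-C)[:2]/np.linalg.norm((B-C)[:2]);print('yaw',np.arctan2(x[1],x[0])); x2=(E_-F)[:2];print(np.arctan2(x2[1],x2[0]))
print('handle',tri(S,s(250,168),D,d(380,188)))
print('fintop',tri(S,s(292,303),D,d(268,140)))
print('flag?',tri(S,s(460,240),D,d(205,330)))
E
```

```text
scene [ 0.49846965 -0.04660625  0.012     ] [ 0.66431301 -0.04017052  0.012     ] [0.64961148 0.30808343 0.012     ] 0.16596818833501703 0.3485641257763559
side [ 0.49452408 -0.03889764  0.012     ] [0.47979124 0.30941999 0.012     ] [0.63904425 0.3208229  0.012     ] 0.3486290701541846 0.15966072535267373
yaw -1.528606401596512
-1.528524398511256
handle (array([0.53054347, 0.08929582, 0.0846025 ]), np.float64(0.00031692134858247377))
fintop (array([0.61775338, 0.03482088, 0.06340432]), np.float64(0.0010207779567197178))
flag? (array([0.61378382, 0.17874178, 0.02542336]), np.float64(0.0024595337744037953))
```

```bash
cat >> h.py <<'E'
YAW=-1.5286; O=np.array([.5636,.1358,0])
X=np.array([np.cos(YAW),np.sin(YAW),0]);Y=np.array([-X[1],X[0],0]);Z=np.array([0,0,1.])
def g2w(p): return O+p[0]*X+p[1]*Y+p[2]*Z
def w2g(P): q=np.array(P)-O; return np.array([q@X,q@Y,q[2]])
def plan(goal_g):
    st=arm.observe();Rt=R.from_rotvec(st['ee_rot']).as_matrix()
    Rg=np.stack([X,-Z,Y],1)
    rel=Rt.T@Rg; rv=R.from_matrix(rel).as_rotvec()
    print('now g',w2g(st['position'])*1e3,'t',st['clock'],'F',st['force'],'w',st['width'],'j',st['joints'].round(2))
    print('shift cm',(Rt.T@(g2w(goal_g)-st['position']))*100,'rotvec',rv)
E
python3 - <<'E'
from h import *
st=arm.observe();print(R.from_rotvec(st['ee_rot']).as_matrix().round(3))
plan([.06,.03,.2])
E
```

```text
[[ 0.25  -0.     0.968]
 [-0.968  0.001  0.25 ]
 [-0.001 -1.    -0.   ]]
now g [ 722.74236439 -438.28248652  226.12309769] t 0.15 F [ 0.61135886 -0.62540319 -0.31090334] w 1.0014847705585583 j [ 1.22  0.44  0.02  1.57 -0.01  1.13 -0.08]
shift cm [-55.02084245   2.67148132  59.6452306 ] rotvec [ 0.00023048  0.21054423 -0.00117437]
```

Emit:
{"op": "send_rows", "data": {
  "steps": [
    [0, -5.5, 0, 6, 0.05],
    [0, -11, 0, 12, 0.1],
    [0, -16.5, 0, 18, 0.15],
    [0, -22, 0, 24, 0.2105],
    [0, -27.5, 0, 30, 0.2105],
    [0, -33, 0, 36, 0.2105],
    [0, -38, 0, 41, 0.2105],
    [0, -42, 0, 45.5, 0.2105],
    [0, -46, 0, 50, 0.2105],
    [0, -50, 0, 54, 0.2105],
    [0, -53, 0, 57.5, 0.2105],
    [0, -55, 0, 59.6, 0.2105],
    [0, -55, 0, 59.6, 0.2105],
    [0, -55, 0, 59.6, 0.2105],
    [0, -55, 0, 59.6, 0.2105],
    [0, -55, 0, 59.6, 0.2105]
  ],
  "squeeze": 40
}}

```text
clock: 2.15
position: [0.5954, 0.0746, 0.2267]
ee_rot: [-1.229, 1.179, -1.18]
force: [0.2, 0.4, -1.1]
width: 0.005
```

```bash
python3 - <<'E'
from h import *
import pickle
plan([.145,.05,.1])
st=arm.observe();im=imaging.get_image('wrist');cv2.imwrite('pics/w1.png',im);pickle.dump(st,open('w1.pkl','wb'))
crop(im,0,0,512,384,1.5,'pics/w1b.png')
E
```

```text
now g [ 62.50467134  29.22349757 226.65975894] t 2.15 F [ 0.19474549  0.37100263 -1.09168227] w 0.005385012697723752 j [ 0.01  0.42 -0.32  1.61  0.14  1.13 -1.88]
shift cm [ 8.23175595 12.67372535  2.10077319] rotvec [ 0.00043284 -0.00214047  0.00105013]
```

View pics/w1b.png

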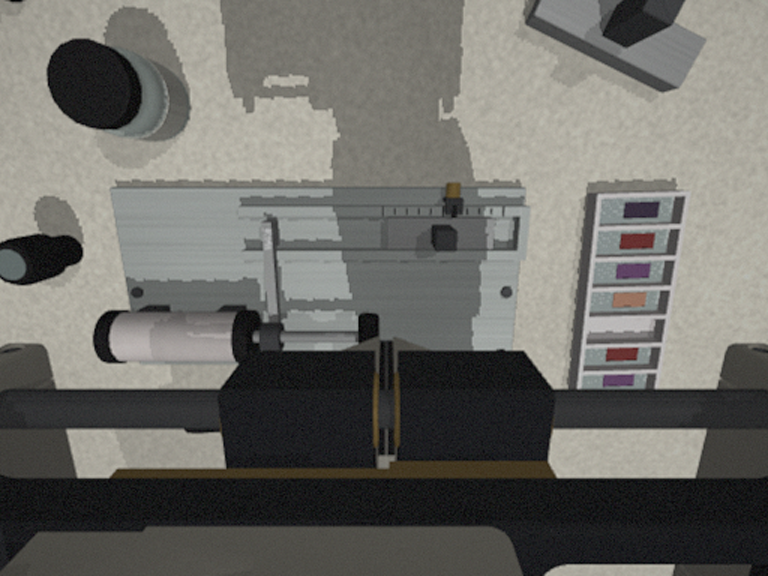

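```bash
python3 - <<'E'
from h import *
im=cv2.imread('pics/w1.png')
crop(im,150,110,210,100,3.8,'pics/w1c.png')
E
```

```text
(no output)
```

View pics/w1c.png

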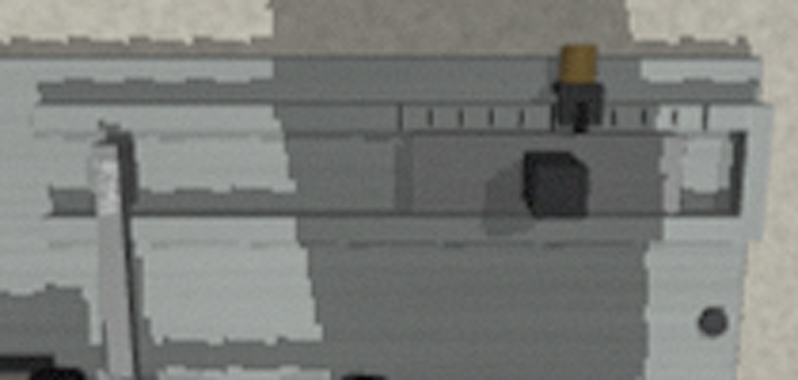

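```bash
python3 - <<'E'
from h import *
import pickle
W=cam('wrist',pickle.load(open('w1.pkl','rb')))
c=lambda x,y:(150+(x+.5)/3.8-.5,110+(y+.5)/3.8-.5)
for n,p,z in [('rib',(580,118),.037),('fin TL',(524,152),.066),('fin BR',(587,216),.066),('front660',(660,175),.028),('front680',(680,175),.028),('rear412',(412,175),.028),('flag face edge',(133,150),.026),('stop in',(737,170),.026),('platecorner',(760,60),.012),('wall corner',(770,105),.026),('floor front',(680,175),.012),('flag top',(120,170),.038)]:
    print(n,(w2g(onz(W,c(*p),z))*1e3).round(1))
# project expected
for n,g in [('handle',(45,-35,93)),('flag',(-35,50,38)),('rfront+45',(148,50,28)),('corner',(178,87,12))]:
    u=proj(W,g2w(np.array(g)/1e3)); print(n,u,(u[0]-149.5)*3.8-.5,(u[1]-109.5)*3.8-.5)
# two-view fin top
S=cam('scene'); print(w2g(tri(S,(155+292/4,145+303/4),W,c(547,168))[0])*1e3)
E
```

```text
rib [117.7  72.3  37. ]
fin TL [97.1 65.1 66. ]
fin BR [116.4  46.1  66. ]
front660 [146.3  52.8  28. ]
front680 [152.9  52.8  28. ]
rear412 [64.4 53.  28. ]
flag face edge [-27.7  61.1  26. ]
stop in [172.2  54.1  26. ]
platecorner [181.2  89.1  12. ]
wall corner [181.3  75.3  26. ]
floor front [157.   50.5  12. ]
flag top [-29.3  56.2  38. ]
handle [241.07479966 242.43156002] 347.4842387094295 504.63992808214147
flag [176.9058736  159.41455648] 103.64231968900657 189.17531462871673
rfront+45 [324.51030072 157.91229652] 664.5391427434942 183.46672677561847
corner [346.98823168 127.07780445] 749.9552803650661 66.2956569163087
[105.93908065  57.68254854  67.28894077]
```

Emit:
{"op": "send_rows", "data": {
  "steps": [
    [0, 4.3, 0, 1.1, 0],
    [0, 8.6, 1, 2.2, -0.002],
    [0, 8.6, 6, 2.2, -0.002],
    [0, 8.6, 11, 2.2, -0.002],
    [0, 8.6, 15, 2.2, -0.002],
    [0, 8.6, 18, 2.2, -0.002],
    [0, 8.6, 18.2, 2.2, -0.002],
    [0, 8.6, 18.2, 2.2, -0.002],
    [0, 8.6, 18.2, 2.2, -0.002]
  ]
}}

```text
clock: 3.32
position: [0.6225, -0.0088, 0.0465]
ee_rot: [-1.228, 1.175, -1.178]
force: [0.4, 0.1, -0.0]
width: 0.004
```

```bash
python3 - <<'E'
from h import *
import pickle
plan([.02,.05,.045])
st=arm.observe();im=imaging.get_image('wrist');cv2.imwrite('pics/w2.png',im);pickle.dump(st,open('w2.pkl','wb'))
crop(im,0,0,512,384,1.5,'pics/w2b.png')
im=imaging.get_image('scene');crop(im,155,145,195,150,4,'pics/s2.png')
E
```

```text
now g [146.92600595  52.78908088  46.49627547] t 3.325 F [ 0.36463798  0.0679017  -0.02713326] w 0.0038152933902720326 j [ 0.11  0.64 -0.26  1.74  0.22  0.79 -1.79]
shift cm [-12.69304796   0.14711522  -0.25918832] rotvec [-0.00268366  0.00158498  0.00014105]
```

View pics/w2b.png

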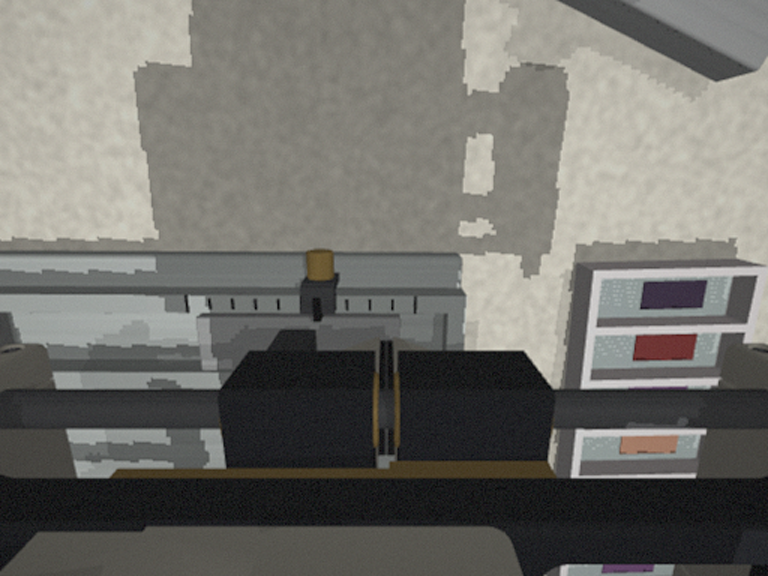

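View pics/s2.png

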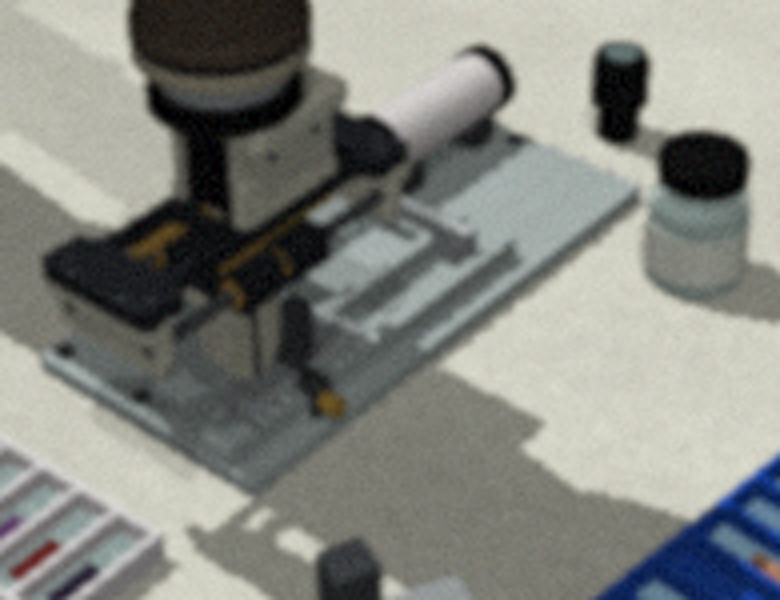

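Emit:
{"op": "send_rows", "data": {
  "steps": [
    [0, -0.5, 0, -0.1, 0],
    [0, -1, 0, -0.1, 0],
    [0, -1.6, 0, -0.1, 0],
    [0, -2.3, 0, -0.1, 0],
    [0, -3, 0, -0.1, 0],
    [0, -3.8, 0, -0.1, 0],
    [0, -4.6, 0, -0.1, 0],
    [0, -5.4, 0, -0.1, 0],
    [0, -6.2, 0, -0.1, 0],
    [0, -7, 0, -0.1, 0],
    [0, -7.8, 0, -0.1, 0],
    [0, -8.4, 0, -0.1, 0],
    [0, -8.8, 0, -0.1, 0],
    [0, -9.2, 0, -0.1, 0],
    [0, -9.2, 0, -0.1, 0]
  ]
}}

```text
clock: 5.3
position: [0.6163, 0.0838, 0.0447]
ee_rot: [-1.23, 1.176, -1.176]
force: [0.3, -0.1, 0.5]
width: -0.002
```

```bash
python3 - <<'E'
from h import *
import pickle
plan([.02,.05,.045])
st=arm.observe();im=imaging.get_image('wrist');cv2.imwrite('pics/w3.png',im);pickle.dump(st,open('w3.pkl','wb'))
crop(im,0,0,512,384,1.5,'pics/w3b.png')
im=imaging.get_image('scene');crop(im,155,145,195,150,4,'pics/s3.png')
E
```

```text
now g [54.13333534 50.46382946 44.65981686] t 5.3 F [ 0.28777551 -0.1355703   0.48818318] w -0.0016802823327946275 j [-0.04  0.64 -0.26  1.74  0.22  0.79 -1.94]
shift cm [-3.41345247 -0.03266367 -0.03781245] rotvec [ 6.39971365e-05  2.51146651e-03 -3.96070381e-04]
```

View pics/w3b.png

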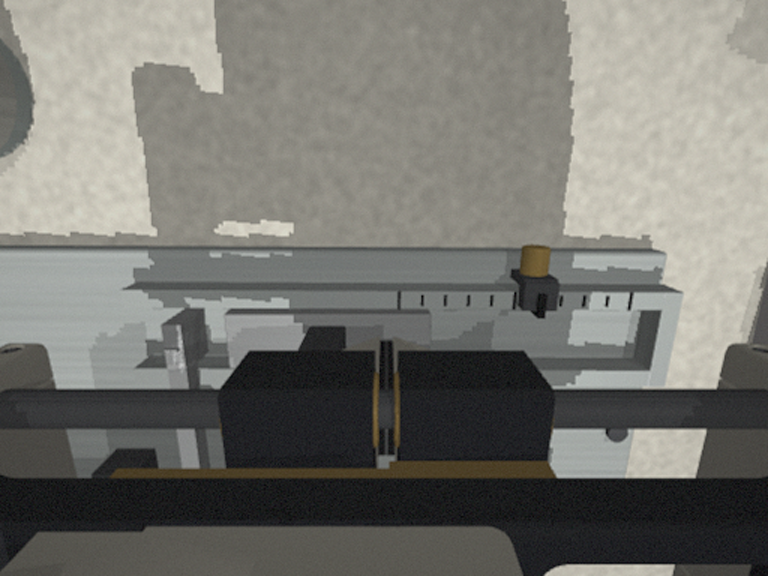

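View pics/s3.png

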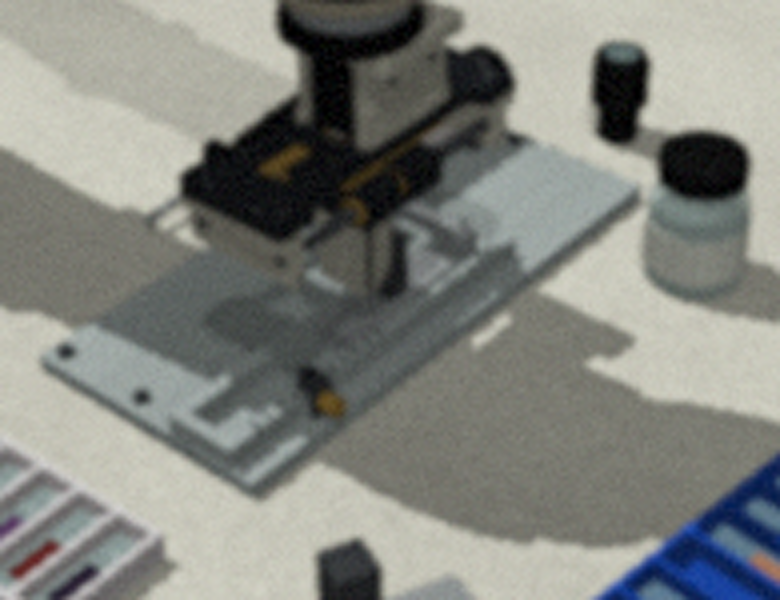

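Emit:
{"op": "send_rows", "data": {
  "steps": [
    [0, -0.2, 0, 0, 0],
    [0, -0.4, 0, 0, 0],
    [0, -0.6, 0, 0, 0],
    [0, -0.75, 0, 0, 0],
    [0, -0.85, 0, 0, 0],
    [0, -0.95, 0, 0, 0],
    [0, -0.95, 0, 0, 0]
  ]
}}

```text
clock: 6.28
position: [0.616, 0.0929, 0.0447]
ee_rot: [-1.23, 1.177, -1.177]
force: [-0.6, -0.5, 0.1]
width: 0.005
```

```bash
python3 - <<'E'
from h import *
plan([.02,.05,.045])
im=imaging.get_image('wrist');cv2.imwrite('pics/w4.png',im)
crop(im,80,190,260,80,3,'pics/w4b.png')
E
```

```text
now g [45.07382029 50.51514435 44.7198221 ] t 6.275 F [-0.55139311 -0.50330873  0.09578899] w 0.005415868727198019 j [-0.06  0.64 -0.26  1.74  0.22  0.79 -1.95]
shift cm [-2.50748372 -0.02773557 -0.04647043] rotvec [-1.35866428e-05  2.01146966e-03 -1.12819222e-04]
```

View pics/w4b.png

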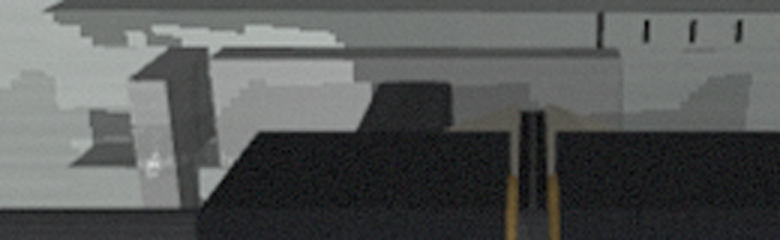

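Emit:
{"op": "send_rows", "data": {
  "steps": [
    [0, -0.06, 0, 0, 0],
    [0, -0.12, 0, 0, 0],
    [0, -0.18, 0, 0, 0],
    [0, -0.22, 0, 0, 0],
    [0, -0.22, 0, 0, 0]
  ]
}}

```text
clock: 6.95
position: [0.6159, 0.095, 0.0447]
ee_rot: [-1.23, 1.177, -1.177]
force: [-1.0, -0.6, 0.2]
width: 0.001
```

```bash
python3 - <<'E'
from h import *
plan([.02,.05,.045])
im=imaging.get_image('wrist');cv2.imwrite('pics/w5.png',im)
crop(im,80,190,260,80,3,'pics/w5b.png')
E
```

```text
now g [42.99048427 50.55284836 44.73321755] t 6.95 F [-0.98623768 -0.64203935  0.24989128] w 0.0007796429100513326 j [-0.06  0.64 -0.26  1.74  0.22  0.79 -1.96]
shift cm [-2.29915384 -0.02669144 -0.05070512] rotvec [-6.68939241e-05  1.99118247e-03  4.19706953e-06]
```

View pics/w5b.png

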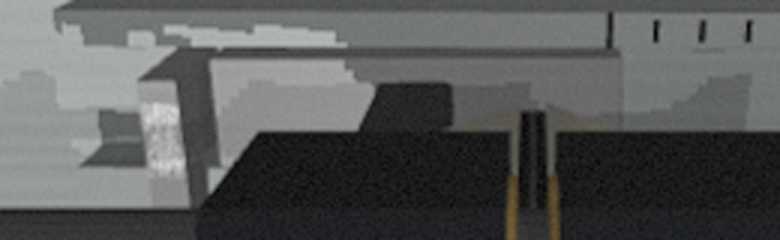

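Emit:
{"op": "send_rows", "data": {
  "steps": [
    [0, -0.05, 0, 0, 0],
    [0, -0.1, 0, 0, 0],
    [0, -0.15, 0, 0, 0],
    [0, -0.15, 0, 0, 0]
  ]
}}

```text
clock: 7.5
position: [0.6158, 0.0966, 0.0447]
ee_rot: [-1.23, 1.177, -1.176]
force: [-0.0, -0.6, 0.2]
width: 0.005
```

```bash
python3 - <<'E'
from h import *
plan([.02,.05,.045])
im=imaging.get_image('wrist');cv2.imwrite('pics/w6.png',im)
crop(im,80,190,260,80,3,'pics/w6b.png')
E
```

```text
now g [41.41062739 50.4989979  44.70237639] t 7.5 F [-0.01749988 -0.64401941  0.23173989] w 0.005389751955341563 j [-0.07  0.64 -0.26  1.74  0.22  0.79 -1.96]
shift cm [-2.14116526 -0.02967575 -0.04534426] rotvec [ 2.69640199e-06  2.12768335e-03 -4.03909800e-05]
```

View pics/w6b.png

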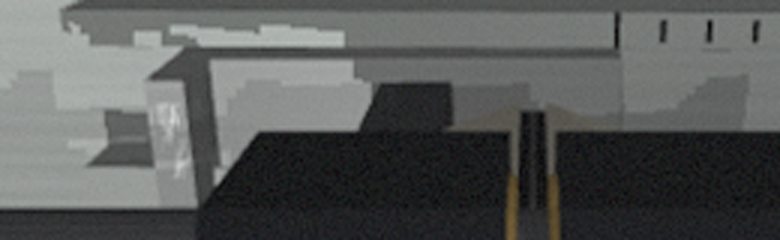

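Emit:
{"op": "send_rows", "data": {
  "steps": [
    [0, -0.05, 0, 0, 0],
    [0, -0.1, 0, 0, 0],
    [0, -0.15, 0, 0, 0],
    [0, -0.15, 0, 0, 0]
  ]
}}

```text
clock: 8.05
position: [0.6158, 0.098, 0.0447]
ee_rot: [-1.23, 1.176, -1.177]
force: [0.4, -0.0, 0.6]
width: 0.002
```

```bash
python3 - <<'E'
from h import *
plan([.02,.05,.045])
im=imaging.get_image('wrist');cv2.imwrite('pics/w7.png',im)
crop(im,80,190,260,80,3,'pics/w7b.png')
E
```

```text
now g [39.9399161  50.53145352 44.72754794] t 8.05 F [ 0.38955226 -0.02986175  0.59881388] w 0.002247168093635161 j [-0.07  0.64 -0.26  1.74  0.22  0.79 -1.96]
shift cm [-1.99409836 -0.0272655  -0.04896509] rotvec [-4.27756257e-05  2.09578813e-03  9.08125220e-06]
```

View pics/w7b.png

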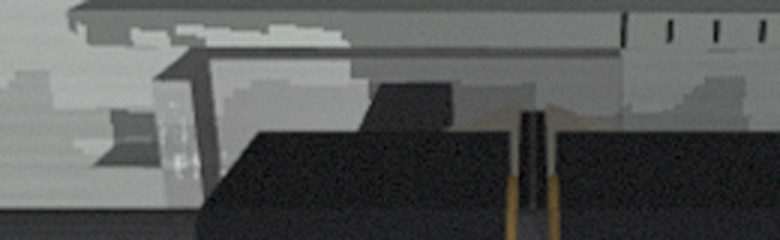

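Emit:
{"op": "send_rows", "data": {
  "steps": [
    [0, -0.05, 0, 0, 0],
    [0, -0.1, 0, 0, 0],
    [0, -0.15, 0, 0, 0],
    [0, -0.15, 0, 0, 0]
  ]
}}

```text
clock: 8.6
position: [0.6158, 0.0983, 0.0449]
ee_rot: [-1.23, 1.177, -1.178]
force: [-1.2, -5.1, 4.4]
width: 0.005
```

```bash
python3 - <<'E'
from h import *
plan([.02,.05,.045])
im=imaging.get_image('wrist');cv2.imwrite('pics/w8.png',im)
crop(im,80,190,260,80,3,'pics/w8b.png')
E
```

```text
now g [39.66415201 50.58791382 44.85531035] t 8.6 F [-1.16206238 -5.13570185  4.4192039 ] w 0.0052710371584535455 j [-0.07  0.64 -0.26  1.74  0.22  0.79 -1.96]
shift cm [-1.96646056 -0.01695003 -0.05656917] rotvec [-2.18847980e-05  1.12989655e-03  1.26106240e-03]
```

View pics/w8b.png

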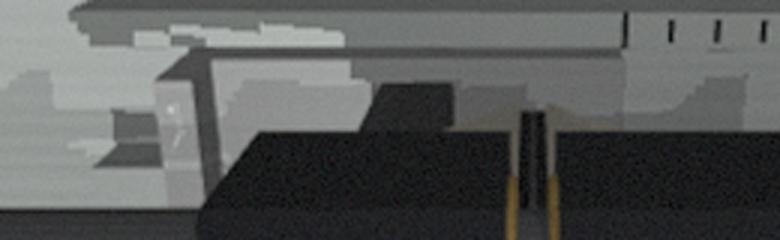

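Emit:
{"op": "send_rows", "data": {
  "steps": [
    [0, 0.6, 0, 0, 0],
    [0, 1.5, -0.5, 0, 0],
    [0, 1.5, -5, 0, 0],
    [0.5, 1.5, -9, -2, 0],
    [1, 1, -10, -5, 0],
    [1, 1, -10, -8.4, 0],
    [1, 1, -10, -8.4, 0],
    [1, 1, -10, -8.4, 0],
    [1, 1, -10, -8.4, 0]
  ]
}}

```text
clock: 9.78
position: [0.5331, 0.0857, 0.1447]
ee_rot: [-1.229, 1.177, -1.177]
force: [-0.2, 0.5, -1.1]
width: 0.605
```

```bash
python3 - <<'E'
from h import *
import pickle
plan([.047,-.034,.066])
st=arm.observe();im=imaging.get_image('wrist');cv2.imwrite('pics/w9.png',im);pickle.dump(st,open('w9.pkl','wb'))
crop(im,0,0,512,384,1.5,'pics/w9b.png')
W=cam('wrist',st)
for g in [(45,-35,85),(45,-2,85),(-35,50,28),(55,50,28),(117,68.5,37)]: print(g,proj(W,g2w(np.array(g)/1e3))*1.5)
E
```

```text
now g [ 48.78584988 -32.56079862 144.68017147] t 9.775 F [-0.23448674  0.51549521 -1.12887223] w 0.60530130799148 j [-0.02  0.41 -0.31  1.86  0.16  0.9  -1.94]
shift cm [-0.17672445  7.86799243 -0.14752274] rotvec [-0.00049292  0.00155176 -0.00026521]
(45, -35, 85) [377.88101296 318.81506405]
(45, -2, 85) [377.69154967 258.83524993]
(-35, 50, 28) [248.89244257 156.85010052]
(55, 50, 28) [395.38936444 157.16764165]
(117, 68.5, 37) [502.45947506 123.62750139]
```

View pics/w9b.png

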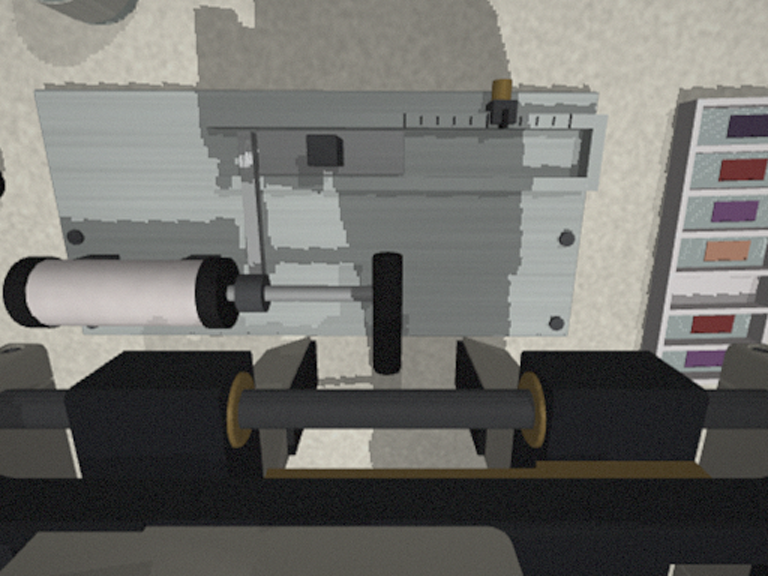

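Emit:
{"op": "send_rows", "data": {
  "steps": [
    [1, 0, 0, -0.1, 0],
    [1, 0, 1, -0.1, 0],
    [1, 0, 3, -0.1, 0],
    [1, 0, 5, -0.1, 0],
    [1, 0, 7, -0.1, 0],
    [1, 0, 7.9, -0.1, 0],
    [1, 0, 7.9, -0.1, 0],
    [1, 0, 7.9, -0.1, 0]
  ]
}}

```text
clock: 10.82
position: [0.5316, 0.0859, 0.0662]
ee_rot: [-1.229, 1.176, -1.177]
force: [-0.1, 0.1, -0.0]
width: 0.999
```

```bash
python3 - <<'E'
from h import *
import pickle
plan([.047,-.034,.066])
st=arm.observe();im=imaging.get_image('wrist');cv2.imwrite('pics/w10.png',im);pickle.dump(st,open('w10.pkl','wb'))
crop(im,0,0,512,384,1.5,'pics/w10b.png')
crop(imaging.get_image('scene'),155,145,195,150,4,'pics/s10.png')
E
```

```text
now g [ 48.54889475 -34.03857882  66.23758586] t 10.825 F [-0.12892113  0.06452605 -0.00104462] w 0.9985366066462456 j [-0.05  0.51 -0.29  1.94  0.21  0.72 -1.98]
shift cm [-0.1548777   0.02378566  0.00415252] rotvec [-0.0008486   0.00203258 -0.00015285]
```

View pics/w10b.png

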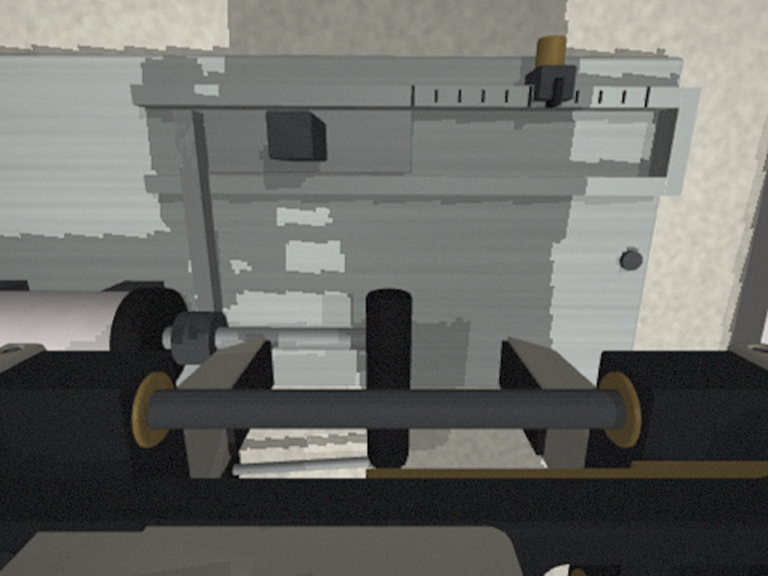

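View pics/s10.png

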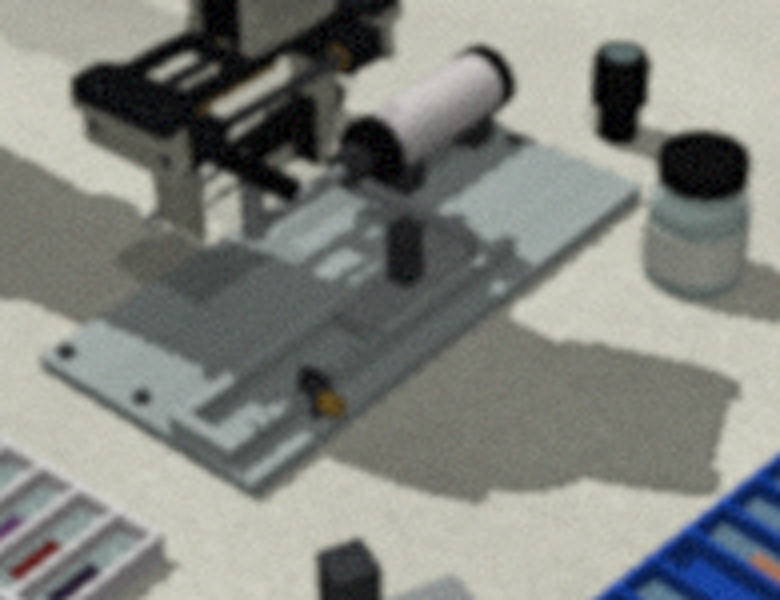

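Emit:
{"op": "send_rows", "data": {
  "steps": [
    [0, 0.1, 0, 0, 0],
    [0, 0.1, 0, 0, 0],
    [0, 0.1, 0, 0, 0],
    [0, 0.1, 0, 0, 0],
    [0, 0.1, 0, 0, 0],
    [0, 0.1, 0, 0, 0],
    [0, 0.1, 0, 0, 0],
    [0, 0.1, 0, 0, 0],
    [0, 0.1, 0, 0, 0],
    [0, 0.1, 0, 0, 0]
  ],
  "squeeze": 45
}}

```text
clock: 12.18
position: [0.5312, 0.0851, 0.0657]
ee_rot: [-1.23, 1.176, -1.176]
force: [0.0, 2.7, -0.4]
width: 0.157
```

```bash
python3 - <<'E'
from h import *
import pickle
plan([.047,-.034,.066])
st=arm.observe();im=imaging.get_image('wrist');cv2.imwrite('pics/w11.png',im);pickle.dump(st,open('w11.pkl','wb'))
crop(im,100,20,370,100,2.1,'pics/w11b.png')
E
```

```text
now g [ 49.30681488 -34.48449587  65.71507838] t 12.175 F [ 0.01453649  2.66365491 -0.40414418] w 0.15745614169116967 j [-0.05  0.51 -0.29  1.94  0.21  0.72 -1.98]
shift cm [-0.2305778  -0.02840862  0.0489892 ] rotvec [-6.65295657e-05  2.33150798e-03 -3.48168307e-04]
```

View pics/w11b.png

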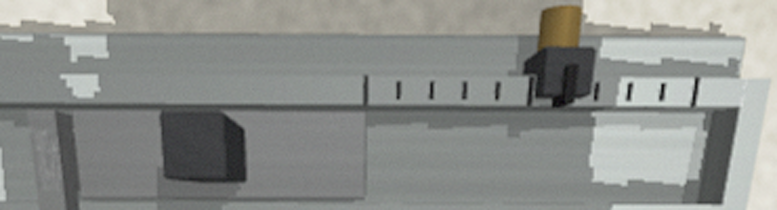

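Emit:
{"op": "send_rows", "data": {
  "steps": [
    [0, 0.1, 0, 0, 0],
    [0, 0.3, 0, 0, 0],
    [0, 0.6, 0, 0, 0],
    [0, 1, 0, 0, 0],
    [0, 1.4, 0, 0, 0],
    [0, 1.8, 0, 0, 0],
    [0, 2.2, 0, 0, 0],
    [0, 2.6, 0, 0, 0],
    [0, 3, 0, 0, 0],
    [0, 3.4, 0, 0, 0],
    [0, 3.8, 0, 0, 0],
    [0, 4.2, 0, 0, 0],
    [0, 4.5, 0, 0, 0],
    [0, 4.8, 0, 0, 0],
    [0, 5, 0, 0, 0],
    [0, 5.2, 0, 0, 0],
    [0, 5.35, 0, 0, 0],
    [0, 5.45, 0, 0, 0],
    [0, 5.5, 0, 0, 0],
    [0, 5.5, 0, 0, 0]
  ]
}}

```text
clock: 14.72
position: [0.5334, 0.0317, 0.0657]
ee_rot: [-1.229, 1.176, -1.174]
force: [-0.9, 7.9, -0.9]
width: 0.159
```

```bash
python3 - <<'E'
from h import *
import pickle
plan([.047,-.034,.066])
st=arm.observe();im=imaging.get_image('wrist');cv2.imwrite('pics/w12.png',im);pickle.dump(st,open('w12.pkl','wb'))
crop(im,120,20,270,140,2.9,'pics/w12b.png')
crop(im,235,35,80,70,9,'pics/w12c.png')
E
```

```text
now g [102.69526637 -34.6099752   65.71333325] t 14.725 F [-0.8878653   7.93103232 -0.85119098] w 0.1589626837799167 j [ 0.05  0.5  -0.29  1.95  0.21  0.72 -1.88]
shift cm [-5.56931387 -0.01740616  0.08129863] rotvec [ 0.0001797   0.00364584 -0.00202414]
```

View pics/w12b.png

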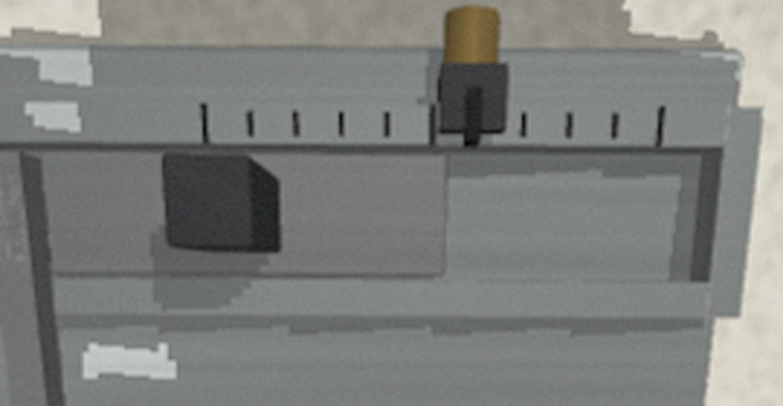

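View pics/w12c.png

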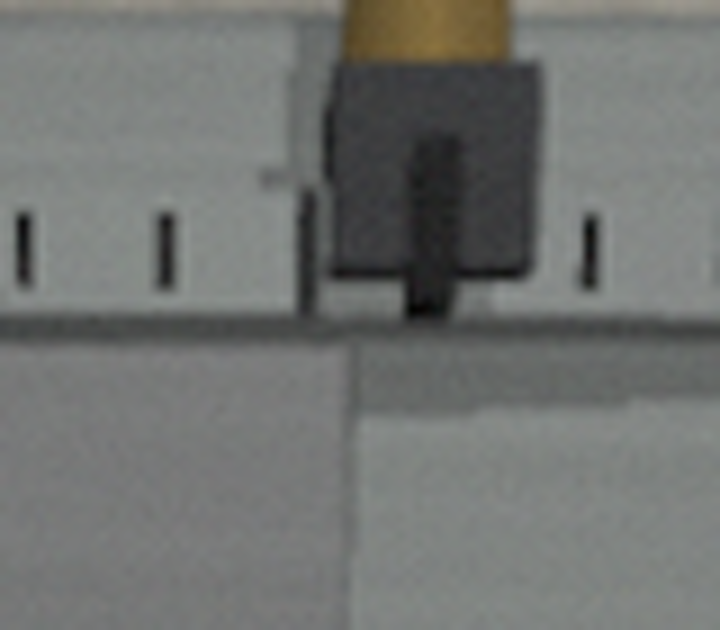

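```bash
cat > m.py <<'E'
from h import *
import pickle
def meas(f,x0,y0,s,pts):
    st=pickle.load(open(f,'rb')); W=cam('wrist',st)
    for n,(x,y),z in pts:
        print(n,(w2g(onz(W,(x0-.5+(x+.5)/s,y0-.5+(y+.5)/s),z))*1e3).round(2))
E
python3 - <<'E'
from m import *
meas('w12.pkl',235,35,9,[('t50',(308,250),.026),('t70',(590,250),.026),('t30',(24,250),.026),('ribtop far',(437,140),.037),('ribtop near',(434,270),.037),('ribbot',(427,315),.026),('ribbot',(427,315),.028),('front mid',(352,370),.028),('front low',(349,600),.028)])
E
```

```text
t50 [110.06  71.62  26.  ]
t70 [130.06  71.69  26.  ]
t30 [89.91 71.54 26.  ]
ribtop far [118.12  76.6   37.  ]
ribtop near [118.15  68.68  37.  ]
ribbot [118.62  67.39  26.  ]
ribbot [118.46  67.12  28.  ]
front mid [113.24  63.49  28.  ]
front low [113.33  47.95  28.  ]
```

Emit:
{"op": "send_rows", "data": {
  "steps": [
    [0, 0.1, 0, 0, 0],
    [0, 0.2, 0, 0, 0],
    [0, 0.3, 0, 0, 0],
    [0, 0.4, 0, 0, 0],
    [0, 0.46, 0, 0, 0],
    [0, 0.49, 0, 0, 0],
    [0, 0.49, 0, 0, 0]
  ]
}}

```text
clock: 15.65
position: [0.5335, 0.027, 0.0657]
ee_rot: [-1.229, 1.176, -1.174]
force: [-1.3, 8.7, 0.1]
width: 0.161
```

```bash
python3 - <<'E'
from h import *
import pickle
plan([.047,-.034,.066])
st=arm.observe();im=imaging.get_image('wrist');cv2.imwrite('pics/w13.png',im);pickle.dump(st,open('w13.pkl','wb'))
crop(im,235,35,80,70,9,'pics/w13c.png')
E
```

```text
now g [107.43982864 -34.64197283  65.69687189] t 15.65 F [-1.29636764  8.73166773  0.14297754] w 0.16126781923963251 j [ 0.06  0.5  -0.29  1.95  0.21  0.72 -1.87]
shift cm [-6.04374262 -0.01738703  0.08741801] rotvec [ 0.00027078  0.0038431  -0.00214205]
```

View pics/w13c.png

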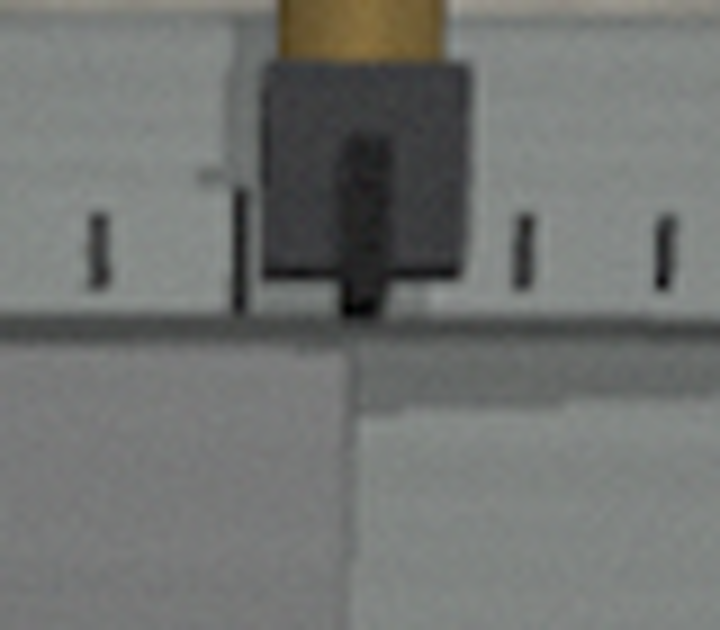

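```bash
python3 - <<'E'
from m import *
im=cv2.imread('pics/w13.png').astype(float).mean(2)
st=pickle.load(open('w13.pkl','rb'));W=cam('wrist',st)
x=np.arange(235,315)
# rib top centroid per row (dark within saddle), bottom rib, front edge
for r in range(52,72,2):
    p=im[r,235:315]; print(r,p[30:56].round(0).astype(int)+0) if r%4==0 else None
g=np.gradient(cv2.GaussianBlur(im,(0,0),1),axis=1)
for r in (76,80,84,88,92,96,100):
    s=g[r,265:285]; print(r,265+np.argmax(np.abs(s)),im[r,268:282].round(0).astype(int))
meas('w13.pkl',235,35,9,[('t50',(239,250),.026),('t80',(665,250),.026),('ribtop far',(367,140),.037),('ribtop near',(366,270),.037),('ribbot',(361,315),.026),('front mid',(353,370),.028),('front low',(349,600),.028)])
E
```

```text
52 [ 59  63  64  62  62  63  60  55  39  35  35  36  34  44  65  62  62  59
  59  59  60  64 108 138 133 134]
56 [ 61  56  57  61  59  55  55  45  35  40  34  36  37  47  60  60  61  63
  58  59  57  72 115 136 135 135]
60 [ 60  57  61  64  60  61  53  49  35  37  33  37  38  48  61  61  62  60
  57  58  61  74 115 139 136 135]
64 [ 44  48  52  47  51  50  49  38  34  35  35  38  38  47  48  51  47  47
  45  45  46  85 134 137 135 139]
68 [112 115 115 119 116 118 111  73  16  28  17  21  52  97 113 117 113 124
 143 139 136 134 139 141 140 138]
76 273 [123 125 122 125 121 108  92  99 102 102 101 103 101 103]
80 272 [123 121 122 121 124 107  94 101 105 104 104 109 122 120]
84 274 [121 122 119 122 117 104 115 133 132 130 129 132 127 128]
88 274 [120 120 122 122 119 111 115 130 125 131 129 126 128 129]
92 274 [119 118 122 119 119 108 118 132 129 131 131 131 130 130]
96 274 [124 123 125 119 119 109 116 130 131 130 129 130 131 133]
100 274 [118 116 118 117 114 116 129 131 133 129 128 132 130 130]
t50 [109.88  71.56  26.  ]
t80 [140.09  71.68  26.  ]
ribtop far [118.2   76.54  37.  ]
ribtop near [118.31  68.62  37.  ]
ribbot [118.63  67.34  26.  ]
front mid [118.03  63.45  28.  ]
front low [118.06  47.92  28.  ]
```

Emit:
{"op": "send_rows", "data": {
  "steps": [
    [0, 0.02, 0, 0, 0],
    [0, 0.02, 0, 0, 0],
    [0, 0.02, 0, 0, 0],
    [0, 0.02, 0, 0, 0],
    [0, 0.02, 0, 0, 0],
    [0, 0.02, 0, 0, 0],
    [0, 0.02, 0, 0, 0],
    [0, 0.02, 0, 0, 0],
    [0, 0.02, 0, 0, 0],
    [0, 0.02, 0, 0, 0],
    [0, 0.02, 0, 0, 0],
    [0, 0.02, 0, 0, 0],
    [0, 0.02, 0, 0, 0],
    [0, 0.02, 0, 0, 0],
    [0, 0.02, 0, 0, 0],
    [0, 0.02, 0, 0, 0],
    [0, 0.02, 0, 0, 0],
    [0, 0.02, 0, 0, 0],
    [0, 0.02, 0, 0, 0],
    [0, 0.02, 0, 0, 0]
  ]
}}

```text
clock: 18.2
position: [0.5335, 0.0268, 0.0657]
ee_rot: [-1.229, 1.176, -1.173]
force: [-1.6, 8.6, -2.0]
width: 0.164
```

```bash
python3 - <<'E'
from h import *
import pickle
plan([.047,-.034,.066])
st=arm.observe();im=imaging.get_image('wrist');cv2.imwrite('pics/w14.png',im);pickle.dump(st,open('w14.pkl','wb'))
crop(im,235,35,80,70,9,'pics/w14c.png')
E
```

```text
now g [107.58669912 -34.62918415  65.69402962] t 18.2 F [-1.55164029  8.56294881 -1.99440034] w 0.16395341557747495 j [ 0.06  0.5  -0.29  1.95  0.21  0.72 -1.87]
shift cm [-6.05843162 -0.01738371  0.08648736] rotvec [ 0.00024626  0.00389116 -0.00218397]
```

View pics/w14c.png

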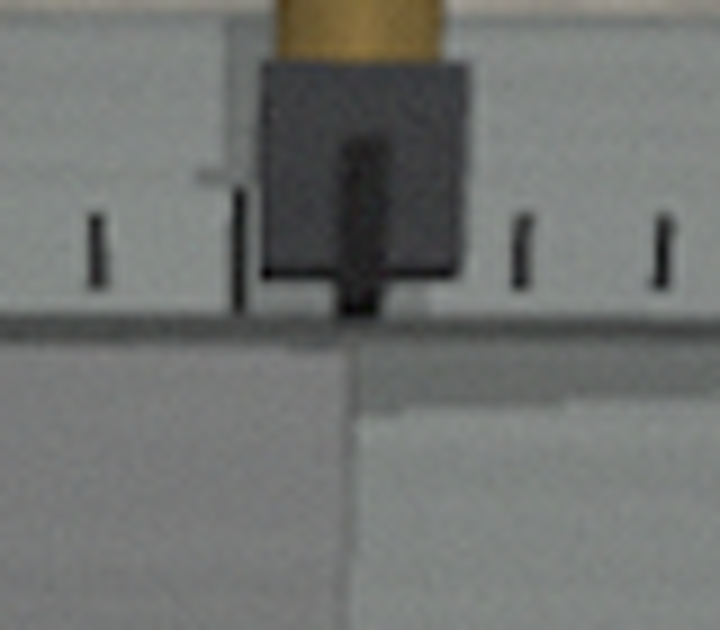

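Emit:
{"op": "send_rows", "data": {
  "steps": [
    [0, 0, 0, 0, 0],
    [0, 0, 0, 0, 0],
    [0, 0, 0, 0, 0],
    [0, -0.1, 0, 0, 0],
    [0, -0.3, 0, 0, 0],
    [0, -0.6, 0, 0, 0],
    [0, -1, 0, 0, 0],
    [0, -1.4, 0, 0, 0],
    [0, -1.8, 0, 0, 0],
    [0, -2.2, 0, 0, 0],
    [0, -2.6, 0, 0, 0],
    [0, -3, 0, 0, 0],
    [0, -3.4, 0, 0, 0],
    [0, -3.8, 0, 0, 0],
    [0, -4.2, 0, 0, 0],
    [0, -4.6, 0, 0, 0],
    [0, -4.9, 0, 0, 0],
    [0, -5.2, 0, 0, 0],
    [0, -5.4, 0, 0, 0],
    [0, -5.5, 0, 0, 0]
  ]
}}

```text
clock: 20.75
position: [0.5315, 0.0796, 0.0657]
ee_rot: [-1.23, 1.177, -1.177]
force: [-0.0, 3.3, -0.7]
width: 0.161
```

Emit:
{"op": "send_rows", "data": {
  "steps": [
    [0, -0.1, 0, 0, 0],
    [0, -0.2, 0, 0, 0],
    [0, -0.3, 0, 0, 0],
    [0, -0.4, 0, 0, 0],
    [0, -0.5, 0, 0, 0],
    [0, -0.55, 0, 0, 0],
    [0, -0.58, 0, 0, 0],
    [0, -0.58, 0, 0, 0]
  ]
}}

```text
clock: 21.75
position: [0.5312, 0.0851, 0.0657]
ee_rot: [-1.23, 1.177, -1.177]
force: [-0.6, 1.2, 0.2]
width: 0.158
```

```bash
python3 - <<'E'
from h import *
import pickle
plan([.047,-.034,.066])
st=arm.observe();im=imaging.get_image('wrist');cv2.imwrite('pics/w15.png',im);pickle.dump(st,open('w15.pkl','wb'))
crop(im,100,20,370,150,2.1,'pics/w15b.png')
E
```

```text
now g [ 49.3230528  -34.48156352  65.70622273] t 21.75 F [-0.56249973  1.16320515  0.224157  ] w 0.15814433650131354 j [-0.05  0.51 -0.29  1.94  0.21  0.72 -1.98]
shift cm [-0.23220595 -0.02947178  0.04857612] rotvec [4.78718763e-05 1.81340504e-03 3.95000063e-04]
```

View pics/w15b.png

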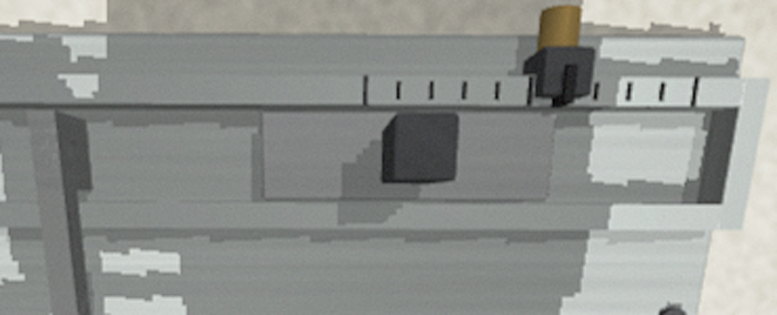

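```bash
python3 - <<'E'
from m import *
im=cv2.imread('pics/w15.png')
crop(im,330,40,70,80,7,'pics/w15c.png')
i=im.astype(float).mean(2)
for r in (82,88,94,100,106): print(r,i[r,355:372].astype(int))
for r in (82,88,94,100,106): print(r,i[r,215:235].astype(int))
E
```

```text
82 [130 130 131 130 132 128 133 131 125 129 146 141 144 141 143 138 139]
88 [130 130 129 130 130 129 128 129 129 137 135 136 137 134 138 133 134]
94 [131 131 135 129 132 130 128 130 139 137 139 136 137 136 137 139 134]
100 [129 130 127 129 124 129 129 123 136 137 135 135 137 136 141 135 136]
106 [125 125 125 125 127 126 125 136 134 137 138 139 134 135 135 135 136]
82 [137 142 139 140 138 142 143 133 106 104 123 134 133 131 134 132 133 132
 135 133]
88 [138 137 135 140 129 113 114 116 116 113 118 132 128 131 132 128 129 130
 133 133]
94 [136 135 137 135 126 110 115 112 113 109 120 132 132 132 132 132 132 132
 132 133]
100 [138 139 138 136 133 116 114 113 116 110 110 123 126 126 128 128 127 126
 127 126]
106 [136 137 137 135 127 110 108 113 114 110 101 124 130 127 129 127 129 124
 126 129]
```

View pics/w15c.png

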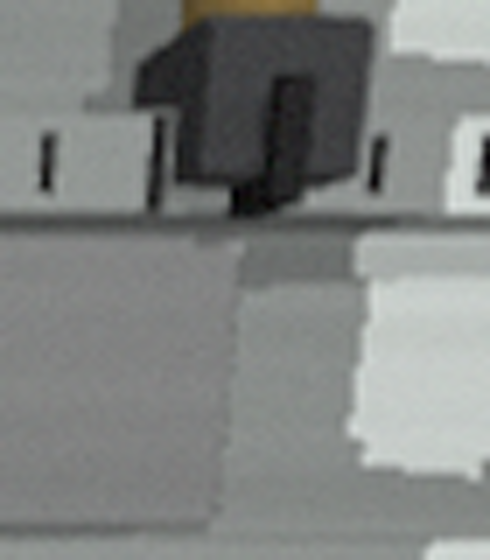

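```bash
python3 - <<'E'
from m import *
meas('w15.pkl',330,40,7,[('t50',(156,160),.026),('t70',(377,160),.026),('ribtop far',(294,80),.037),('ribtop near',(285,180),.037),('front a',(240,260),.028),('front b',(232,340),.028),('front c',(215,520),.028)])
meas('w15.pkl',0,0,1,[('rear a',(225.3,82),.028),('rear b',(225.6,94),.028),('rear c',(226,106),.028)])
meas('w11.pkl',100,20,2.1,[('t0',(365,90),.026),('front',(365,150),.028),('front',(365,190),.028)])
E
```

```text
t50 [110.04  71.81  26.  ]
t70 [130.21  71.86  26.  ]
ribtop far [117.87  76.36  37.  ]
ribtop near [117.98  68.51  37.  ]
front a [117.91  63.12  28.  ]
front b [117.9   56.25  28.  ]
front c [117.96  40.25  28.  ]
rear a [29.09 59.75 28.  ]
rear b [29.08 52.46 28.  ]
rear c [29.13 45.01 28.  ]
t0 [59.93 71.61 26.  ]
front [60.14 54.28 28.  ]
front [60.36 42.43 28.  ]
```

Emit:
{"op": "send_rows", "data": {
  "steps": [
    [0.3, 0, 0, 0, 0],
    [0.5, 0, 0, 0, 0],
    [0.7, 0, 0, 0, 0],
    [0.7, 0, 0, 0, 0],
    [0.7, 0, 0, 0, 0],
    [0.7, 0, 0, 0, 0],
    [0.7, 0, -0.5, 0, 0],
    [0.7, 0, -2, 0, 0],
    [0.7, 0, -5, 0, 0],
    [0.7, 0, -9, 0, 0],
    [0.7, 0, -13, 0, 0],
    [0.7, 0, -15, 0, 0],
    [0.7, 0, -15, 0, 0],
    [0.7, 0, -15, 0, 0]
  ]
}}

```text
clock: 23.55
position: [0.5308, 0.0853, 0.2154]
ee_rot: [-1.23, 1.177, -1.176]
force: [-0.5, -0.0, -0.4]
width: 0.697
```

```bash
python3 - <<'E'
from h import *
import pickle
plan([.047,-.034,.066])
st=arm.observe();im=imaging.get_image('wrist');cv2.imwrite('pics/w16.png',im);pickle.dump(st,open('w16.pkl','wb'))
crop(im,0,0,512,384,1.5,'pics/w16b.png')
crop(im,150,60,230,130,3.4,'pics/w16c.png')
cv2.imwrite('pics/s16.png',imaging.get_image('scene'))
E
```

```text
now g [ 49.11486218 -34.93896991 215.35590487] t 23.55 F [-0.51355198 -0.01427418 -0.37741587] w 0.6967725423908452 j [-0.01  0.33 -0.33  1.78  0.12  1.05 -1.9 ]
shift cm [-0.21492406 14.93548059  0.1031191 ] rotvec [0.00058783 0.00207598 0.00024387]
```

View pics/w16b.png

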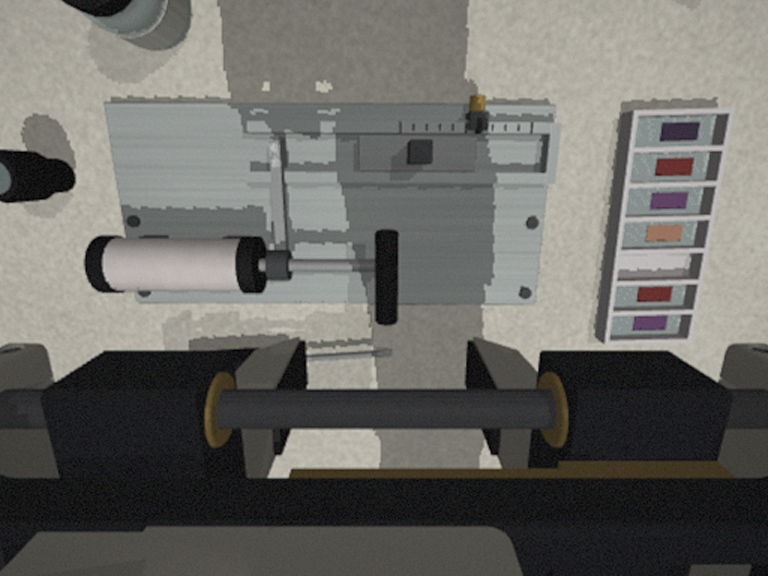

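View pics/w16c.png

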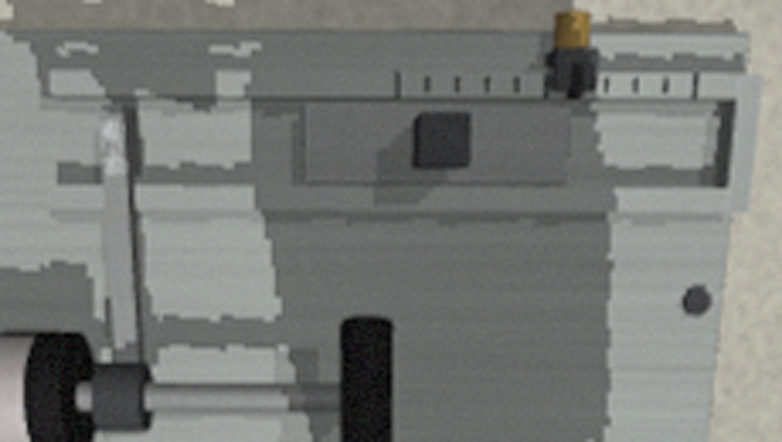

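View pics/s16.png

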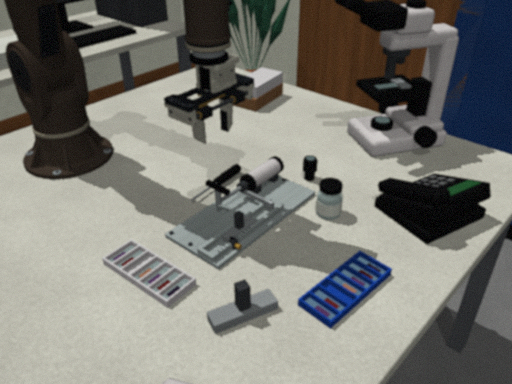

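Everything is in place: the slide is home, the rider front stands at the index rib (about (572,95) in the crop), the surroundings are unmoved and the gripper is clear. Handing in.

```bash
python3 -c "
from cell import arm
print(arm.sign_off())"
```

```text
the job is handed in; nothing more can be done
None
```

The check pull is done and handed in at about 23.6 s of the 54 s allowed.

- **Rider back:** I pushed the rider back with closed fingers until it seated on the flag. It stopped there with about 5 N of push.
- **Pull and hold:** I gripped the T-handle and pulled about 58 mm until the rider's leading end was level with the index. I held it still there for about 2.5 s.
- **Ease back:** I eased the handle home at about 32 mm/s or less, then let go and lifted clear.

**Last checks:**
- With the handle home, the wrist camera put the rider's leading end at 117.9 mm and the index rib at 117.9 to 118.0 mm, in the same frame.
- The tool came back to the same handle position as at the start (49.3 mm both times), so I judge the slide fully home.
- In the last pictures after release the tray, jar, screwdriver and eyepiece looked unmoved. I judged this by eye and did not measure their positions.

**Disagreements:** My first estimate of the gauge's position, from the scene and side cameras, was about 5 mm off along the pull compared with the wrist camera and the scale ticks. I therefore set the index position from the wrist view alone. While holding, the foot of the rib read about 0.4 mm further out than its top, and I went mostly by the top.

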